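# Tip a machined plate up to lean in an inspection rack

## Task

The yellow machined plate lies flat on the rails of the blue rack. Slide it along the rails until its far edge is squarely against the kerb, then, without lifting that edge off the rack, tip the plate up over it so that its foot drops into the groove behind the front stop and the plate stays leaning back squarely against the backrest, its underside facing you. Push it gently, and leave the things around the rack where they are.

Things in the scene. Friction and masses are not known exactly. Their poses are not given: they have to be found in the camera images.
- rack: Blue and aluminium rack fixed to the bench on rubber feet, 195 x 130 mm, 207 mm tall. Origin on the bench under the middle of its groove; x points along the rails towards the backrest (away from the robot), y across, z up. From near to far: two rails, a front stop bar, the groove, a kerb, the backrest.
- rails_front (a point): Near end of the two aluminium rails, midway between them, level with their tops (50 mm above the bench). The rails are 22 mm wide, centred 42 mm either side of the middle, and run 90 mm towards the groove. In front of this point nothing stands but, at most, a flat jig plate 10 mm high. Axes as the rack's.
- groove (a point): Middle of the groove floor, 36 mm above the bench. The groove is 30 mm wide in x: its near side is the front stop bar (at x = -15 mm from here, top level with the rails), its far side the kerb (face at x = +15 mm, 12 mm thick, top 62 mm above the bench, as wide as the rack). Axes as the rack's.
- backrest (a point): Point on the front face of the upright blue backrest, 162 mm above the bench and 44 mm beyond the middle of the groove; the face reaches 207 mm above the bench. Axes as the rack's.
- plate: Yellow rigid plate 150 x 100 x 18 mm, 0.4 to 0.75 kg, dark panel on both faces. Origin at the centre of its underside; x along its length to the foot edge (nearest the kerb), z up while flat. It starts flat on the rails, 10 to 25 mm short of the kerb, up to 0.1 rad askew. Leaning in the rack, its z axis points to the backrest and about 15 degrees below level.
- plate_foot (a point): Middle of the plate's foot end face, 75 mm from the plate's centre, half-way through its thickness. Axes as the plate's.
- plate_head (a point): Middle of the plate's head end face, 75 mm from the plate's centre towards the robot at the start, half-way through its thickness. The head end overhangs the rails by at least 30 mm, with 50 mm down to the bench below it (40 mm where a 10 mm jig plate lies there). Axes as the plate's.
- thread_lock: Bystander: small red and white bottle with a pointed cap, 27 mm wide, 82 mm tall, standing to the right of the rack; origin at the centre of its underside.
- cobot_arm: Bystander: grey second robot arm, switched off and solid, bolted to the bench mid-way across, just right of the rack. Its foot is 0.2 m wide, between 0.47 and 0.69 m ahead of the working robot and 0.09 m right to 0.12 m left of its middle; from there the arm rises to 0.95 m and reaches left, high behind the rack. Pass in front of it. Its origin is only a reference point on the bench.
- parts_cup: Bystander: blue parts cup 58 mm wide, 30 mm tall, standing to the left of the rack; origin at the centre of its underside.

How it is judged:
By the outcome, as a careful person would: the job done as asked, in the order asked, and still so for the second after the job is handed in, with the robot touching nothing.
It also fails if it takes over 72 s, if anything falls off the work surface, if the arm or the gripper's body presses on something with over 40 N, if the wrist force passes 120 N, or if a joint passes its speed limit or range.

## Robot

A 6-joint arm with a two-finger parallel gripper is mounted at the origin on a cart in front of the work surface, level with it; the furniture and walls round the work are solid. World frame = base frame: x ahead of the robot, y to its left, z up, the work surface at z = 0. Lengths are in m, angles in rad, forces in N, time in s.
With the tool pointing down it reaches from about 0.35 to 1 m from the base axis. Payload 7.1 kg.
Tool frame: the origin (TCP) lies between the finger pads; the fingertips stand 22 mm ahead of it and the grasp point (between the pads) lies 3 mm ahead of it; z points along the fingers, y is the line along which they close (so a half turn about z gives the same grasp; the last joint's range is limited). The gripper opens to 85 mm and grips with 20 to 120 N. Pads are 22 mm wide; open, the fingers measure 114 mm over their backs; the gripper's body (76 mm by 85 mm) begins 54 mm behind the grasp point. The pads swing forward as they close: fully open they stand 13 mm farther back than shut.
Start: joints at [1.248, 0.423, 1.63, -0, 1.089, -0.019], TCP at [0.187, 0.596, 0.253] pointing down, gripper open.
Joint ranges: [-3, 3], [-0.9, 2.11], [0.09, 2.58], [-1.31, 4.45], [0.11, 2.69], [-2.54, 2.54]. Speed limits (rad/s): [2.39, 2.39, 3.01, 3.14, 3.14, 3.14].

## Interface

Orientations are given as a rotation vector (axis times angle).
In Python, from rig import manip gives the robot as it stands. The module is installed in compiled form; this text tells all that it offers. Calls block until the motion is done:
- manip.move_to(position, orientation): joint-space move of the TCP to a pose.
- manip.servo_line(position, orientation=None, rate=0.15): straight line of the TCP; orientation=None keeps the orientation; rate is the mean speed in m/s.
- manip.set_joints(angles): joint-space move.
- manip.command_gripper(opening, f_grip=None): finger opening in m; f_grip is the grip in N (None keeps the last); returns when the fingers have stopped.
- manip.hold(seconds).
- manip.solve_ik(position, orientation): joint angles nearest the present ones, or None.
- manip.camera(name): name is "side" or "top"; returns a dict with "image" (384x512x3 uint8, red, green, blue), "fx", "fy", "cx", "cy" (pixels), "cam_to_world" (4x4, takes a point from camera to world coordinates). Camera axes: x right, y down, z forward; pixel columns grow to the right and rows downward; lengths in m; the calibration is good to about 2 mm. A picture is of the moment at which its call begins. There is no depth.
A pose or a line that the arm cannot do raises manip.IKError and nothing moves.
- manip.sign_off(): hands the job in; it is judged then, once.
Readings, each from a call of its own:
- manip.get_time(): time.
- manip.get_joint_positions(): joint angles.
- manip.get_joint_vel(): joint speeds.
- manip.get_tau(): joint torques, N m.
- manip.get_position(): TCP position.
- manip.get_ee_rot(): TCP orientation.
- manip.get_contact_force(): force on the tool from outside, world axes, zero at the start.
- manip.get_torque(): the same for the moment, N m.
- manip.get_width(): finger opening in m.
- manip.get_grip_force(): force on a finger pad.
Only numpy, scipy, OpenCV 4.12 (cv2) and the standard library are available. Lean on these libraries where they do the work, as an engineer would, in place of code of your own. Each camera call takes 0.05 s, during which the arm holds its last target. There are 200 camera calls.

## Working session

There is one attempt and no reset: what is moved stays moved. The work goes in short steps, each a Python script; the robot and the scene stay as the last script left them, time stands still between calls to the robot, and variables do not carry over. Pictures are saved under pics/ and viewed, at most 10 in all, crops included, and the job is handed in when it is done.

```bash
mkdir -p pics; python3 - <<'E'
from rig import manip
import cv2,numpy as np
for n in("side","top"):
    c=manip.camera(n); cv2.imwrite(f"pics/{n}0.png",c["image"][:,:,::-1]); np.save(f"{n}0.npy",c,allow_pickle=True)
    print(n,c["fx"],c["fy"],c["cx"],c["cy"]);print(np.round(c["cam_to_world"],3))
print(manip.get_ee_rot(),manip.get_time())
E
```

```text
side 410.3922073904272 410.3922073904272 252.19300599009347 196.16876941752662
[[ 0.983  0.123 -0.137  0.693]
 [ 0.183 -0.73   0.658 -0.244]
 [-0.019 -0.672 -0.74   0.747]
 [ 0.     0.     0.     1.   ]]
top 483.8546861600956 483.8546861600956 259.3389864161853 189.82009344907266
[[ 0.019 -0.989  0.145  0.446]
 [-0.999 -0.015  0.029  0.31 ]
 [-0.026 -0.145 -0.989  1.057]
 [ 0.     0.     0.     1.   ]]
[-4.75348149e-01 -3.10518428e+00  2.15766262e-03] 0.1
```

View pics/side0.png

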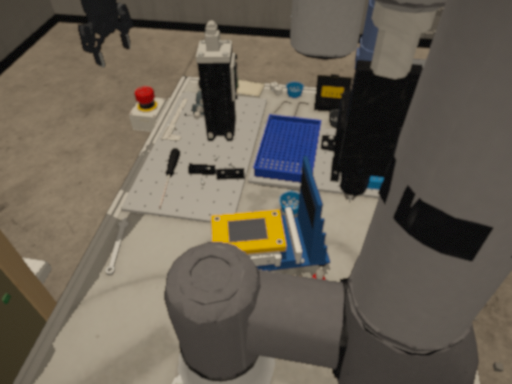

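View pics/top0.png

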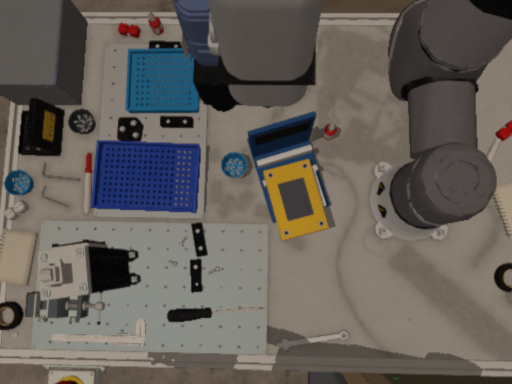

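The side view shows the plate on the rack at about (250,230) and the backrest at (312,215). The top view shows the plate at (297,198), the backrest at (283,137), the cup at (235,165), the bottle at (330,130) and the jig plate edge at column 268. I'll zoom in and measure.

```bash
cat > h.py <<'E'
import numpy as np,cv2
from scipy.spatial.transform import Rotation as R
def ray(c,uv,z):
    M=c["cam_to_world"];uv=np.atleast_2d(uv).astype(float)
    d=np.c_[(uv[:,0]-c["cx"])/c["fx"],(uv[:,1]-c["cy"])/c["fy"],np.ones(len(uv))]@M[:3,:3].T
    return M[:3,3]+d*((z-M[2,3])/d[:,2])[:,None]
def mask(img,lo,hi):
    return cv2.inRange(cv2.cvtColor(img,cv2.COLOR_RGB2HSV),lo,hi)
def big(m):
    return max(cv2.findContours(m,cv2.RETR_EXTERNAL,cv2.CHAIN_APPROX_NONE)[0],key=cv2.contourArea)[:,0]
def plate(c,z=.068,roi=(240,100,350,260)):
    m=mask(c["image"],(18,120,100),(36,255,255));k=np.zeros_like(m);x0,y0,x1,y1=roi;k[y0:y1,x0:x1]=m[y0:y1,x0:x1]
    P=ray(c,big(k),z)[:,:2]
    r=cv2.minAreaRect((P*1000).astype(np.float32));return r,cv2.boxPoints(r)
E
python3 - <<'E'
from h import *
c=np.load("top0.npy",allow_pickle=True).item();s=np.load("side0.npy",allow_pickle=True).item()
print(plate(c)); print(plate(s,roi=(190,190,300,270)))
m=mask(c["image"],(100,120,40),(125,255,255));m[:100]=0;m[:,:245]=0;m[225:]=0;m[:,345:]=0
b=big(m);print("blue",cv2.minAreaRect(b.astype(np.float32)),cv2.boxPoints(cv2.minAreaRect(b.astype(np.float32))))
a=cv2.resize(c["image"][105:245,230:350],None,fx=4.2,fy=4.2,interpolation=cv2.INTER_CUBIC)
cv2.imwrite("pics/tz.png",a[:,:,::-1])
a=cv2.resize(s["image"][155:275,200:340],None,fx=5,fy=5,interpolation=cv2.INTER_CUBIC)
cv2.imwrite("pics/sz.png",a[:,:,::-1])
E
```

```text
(((572.9449462890625, 264.4112854003906), (149.93295288085938, 100.46270751953125), 16.18079376220703), array([[486.9502 , 291.762  ],
       [514.94604, 195.2789 ],
       [658.9397 , 237.06058],
       [630.94385, 333.54367]], dtype=float32))
(((575.1763916015625, 261.4001770019531), (150.36029052734375, 110.66117858886719), 14.62847900390625), array([[488.45953, 295.95038],
       [516.40704, 188.87642],
       [661.89325, 226.84998],
       [633.94574, 333.92395]], dtype=float32))
blue ((287.2989501953125, 147.15660095214844), (52.73501968383789, 71.94392395019531), 72.6459732055664) [[245.09966 132.71887]
 [313.7687  111.2598 ]
 [329.49823 161.59433]
 [260.8292  183.0534 ]]
```

View pics/tz.png

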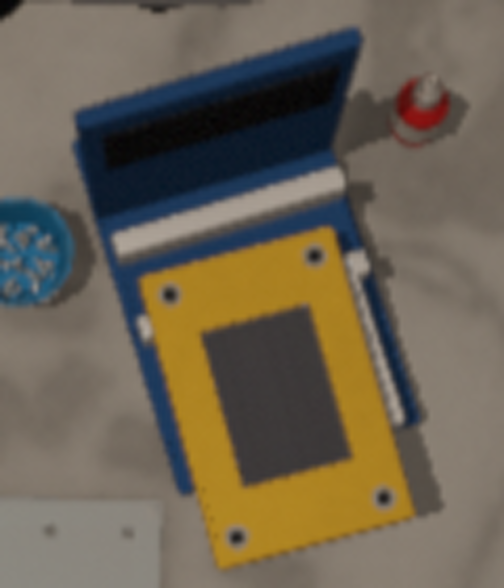

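View pics/sz.png

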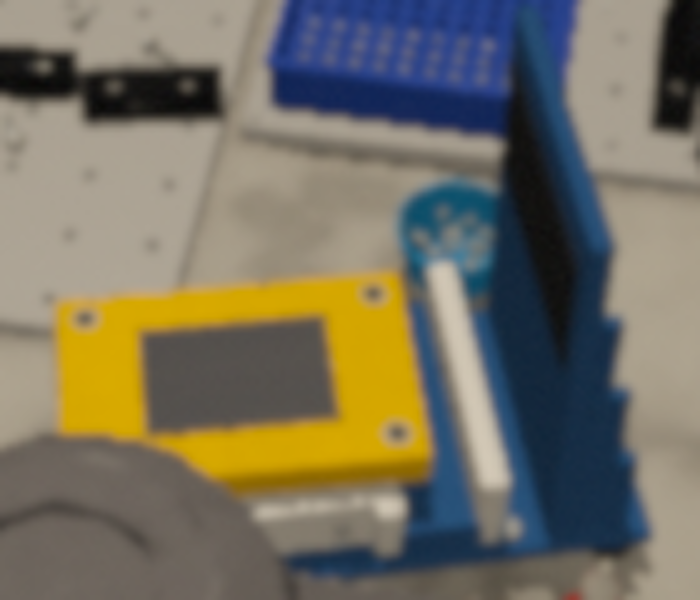

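The top crop shows the kerb bar from (115,245) to (345,180), with the plate almost parallel to it. The side crop shows the kerb standing clear of the foot edge. Next I'll measure the kerb and backrest directions and check that the arm can reach.

```bash
python3 - <<'E'
from h import *
from rig import manip
c=np.load("top0.npy",allow_pickle=True).item()
def rc(b,z):
    r=cv2.minAreaRect((ray(c,b,z)[:,:2]*1000).astype(np.float32));print(np.round(r[0],1),np.round(r[1],1),round(r[2],1),np.round(cv2.boxPoints(r),0).tolist())
m=mask(c["image"],(0,0,120),(180,70,255));k=np.zeros_like(m);k[143:168,255:315]=m[143:168,255:315]
print("kerb");rc(big(k),.062)
tp=np.array([[75,115],[358,30]])/4.2+[230,105]
e=ray(c,tp,.207)[:,:2];d=e[0]-e[1];print("backrest top",e,np.linalg.norm(d),np.degrees(np.arctan2(-d[0],d[1])))
tp=np.array([[118,255],[345,190]])/4.2+[230,105]
e=ray(c,tp,.062)[:,:2];d=e[0]-e[1];print("kerb near",e,np.linalg.norm(d),np.degrees(np.arctan2(-d[0],d[1])))
for yaw in (16,):
  a=np.radians(yaw);f=np.array([np.cos(a),np.sin(a),0]);l=np.array([-f[1],f[0],0])
  for p in(20,30,40,50,60,90):
    p_=np.radians(p);z=f*np.cos(p_)+np.array([0,0,-np.sin(p_)])
    for sg in(1,-1):
      y=l*sg;r=R.from_matrix(np.c_[np.cross(y,z),y,z]).as_rotvec()
      for pos in([.48,.238,.045],[.42,.22,.07],[.62,.28,.2]):
        q=manip.solve_ik(np.array(pos),r);print(p,sg,pos,None if q is None else np.round(q,2))
E
```

```text
kerb
[666.6 288.1] [ 11.9 119. ] 17.8 [[643.0, 343.0], [679.0, 230.0], [690.0, 233.0], [654.0, 347.0]]
backrest top [[0.67517748 0.35728965]
 [0.71434197 0.23583089]] 0.12761696001140124 17.87196380536268
kerb near [[0.64267689 0.34231358]
 [0.67726964 0.22950263]] 0.11799563037776208 17.04781849219133
20 1 [0.48, 0.238, 0.045] [0.59 1.07 2.36 3.43 1.5  1.66]
20 1 [0.42, 0.22, 0.07] [0.67 1.09 2.49 3.51 1.63 1.73]
20 1 [0.62, 0.28, 0.2] [0.49 0.6  2.17 3.4  0.86 1.47]
20 -1 [0.48, 0.238, 0.045] [ 0.59  1.07  2.36  3.43  1.5  -1.48]
20 -1 [0.42, 0.22, 0.07] [ 0.67  1.09  2.49  3.51  1.63 -1.41]
20 -1 [0.62, 0.28, 0.2] [ 0.49  0.6   2.17  3.4   0.86 -1.67]
30 1 [0.48, 0.238, 0.045] [0.57 0.92 2.37 3.41 1.19 1.62]
30 1 [0.42, 0.22, 0.07] [0.64 0.91 2.5  3.46 1.3  1.67]
30 1 [0.62, 0.28, 0.2] [0.48 0.52 2.13 3.47 0.56 1.39]
30 -1 [0.48, 0.238, 0.045] [ 0.57  0.92  2.37  3.41  1.19 -1.53]
30 -1 [0.42, 0.22, 0.07] [ 0.64  0.91  2.5   3.46  1.3  -1.47]
30 -1 [0.62, 0.28, 0.2] [ 0.48  0.52  2.13  3.47  0.56 -1.75]
40 1 [0.48, 0.238, 0.045] [0.54 0.79 2.34 3.41 0.86 1.57]
40 1 [0.42, 0.22, 0.
[... 642 characters left out ...]
49 0.62 2.22 3.63 0.23 1.28]
60 1 [0.42, 0.22, 0.07] [0.53 0.53 2.34 3.63 0.27 1.31]
60 1 [0.62, 0.28, 0.2] [ 0.44  0.43  1.88 -0.25  0.33 -1.19]
60 -1 [0.48, 0.238, 0.045] [ 0.49  0.62  2.22  3.63  0.23 -1.86]
60 -1 [0.42, 0.22, 0.07] [ 0.53  0.53  2.34  3.63  0.27 -1.83]
60 -1 [0.62, 0.28, 0.2] [ 0.44  0.43  1.88 -0.25  0.33  1.95]
90 1 [0.48, 0.238, 0.045] [ 0.44  0.62  1.92 -0.    0.59 -1.41]
90 1 [0.42, 0.22, 0.07] [ 0.46  0.52  2.06 -0.    0.56 -1.39]
90 1 [0.62, 0.28, 0.2] [ 0.41  0.56  1.54 -0.    1.05 -1.44]
90 -1 [0.48, 0.238, 0.045] [0.44 0.62 1.92 0.   0.59 1.73]
90 -1 [0.42, 0.22, 0.07] [ 0.46  0.52  2.06 -0.    0.56  1.75]
90 -1 [0.62, 0.28, 0.2] [0.41 0.56 1.54 0.   1.05 1.7 ]
```

```bash
cat >> h.py <<'E'
YAW=np.radians(17.8);F=np.array([np.cos(YAW),np.sin(YAW),0]);L=np.array([-F[1],F[0],0]);UP=np.array([0,0,1.]);K=np.array([.661,.2865,0])
def pose(X,Y,Z,p):  # mm from kerb face / lateral / height; pitch deg
    p=np.radians(p);z=F*np.cos(p)-UP*np.sin(p)
    return K+(X*F+Y*L+Z*UP)/1000,R.from_matrix(np.c_[np.cross(L,z),L,z]).as_rotvec()
def snap(manip,n,name):
    c=manip.camera(n);cv2.imwrite(f"pics/{name}.png",c["image"][:,:,::-1]);return c
E
python3 - <<'E'
from h import *
from rig import manip
manip.set_joints([0.9,0.15,1.95,3.4,1.25,1.6]);print(manip.get_time(),manip.get_position())
manip.command_gripper(.05)
manip.move_to(*pose(-235,6.5,110,30));print(manip.get_time(),manip.get_joint_positions())
manip.servo_line(pose(-212,6.5,61.5,30)[0],rate=.08)
print(manip.get_time(),manip.get_contact_force(),manip.get_width())
snap(manip,"side","s1");c=snap(manip,"top","t1")
cv2.imwrite("pics/t1z.png",cv2.resize(c["image"][110:290,210:390],None,fx=3,fy=3)[:,:,::-1])
E
```

```text
2.9583 [0.45923549 0.4894579  0.73404342]
5.825 [0.57474252 0.75596166 2.50295527 3.39007162 1.16244977 1.60454943]
6.65 [-0.54429872  0.16101434  0.00981469] 0.04990038492081887
```

View pics/t1z.png

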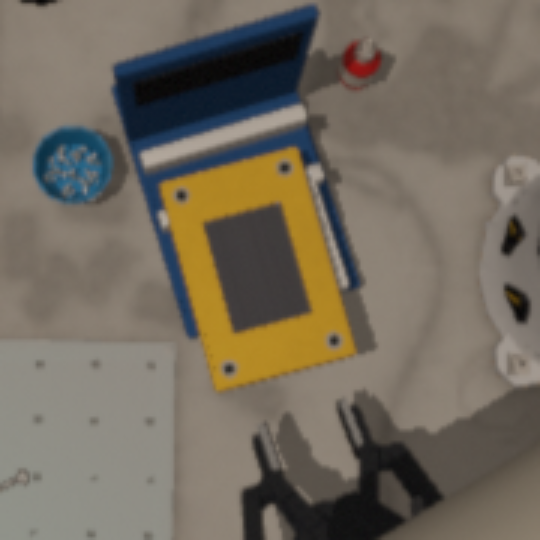

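The two fingers at (268,440) and (350,410) face the plate's head edge at (287,372), centred and square to it. Now I'll push gently with force feedback.

```bash
python3 - <<'E'
from h import *
from rig import manip
X=-212;f0=manip.get_contact_force()@F;log=[]
while X<-155:
    X+=2 
    manip.servo_line(pose(X,6.5,61.5,30)[0],rate=.02)
    f=manip.get_contact_force();log.append((X,round(f@F-f0,1),round(f[2],1)))
    if f@F-f0<-7: break
print(log,manip.get_time())
c=snap(manip,"top","t2");r,b=plate(c);print(r,b)
cv2.imwrite("pics/t2z.png",cv2.resize(c["image"][110:290,210:390],None,fx=3,fy=3)[:,:,::-1])
E
```

```text
[(-210, np.float64(-1.1), np.float64(-0.5)), (-208, np.float64(-1.7), np.float64(-0.2)), (-206, np.float64(-0.9), np.float64(-0.2)), (-204, np.float64(-1.0), np.float64(-0.6)), (-202, np.float64(-1.1), np.float64(-0.2)), (-200, np.float64(-0.1), np.float64(-0.2)), (-198, np.float64(-0.9), np.float64(0.5)), (-196, np.float64(-0.5), np.float64(0.2)), (-194, np.float64(-0.2), np.float64(-0.2)), (-192, np.float64(-0.5), np.float64(-0.4)), (-190, np.float64(-1.8), np.float64(-0.2)), (-188, np.float64(-0.6), np.float64(-0.1)), (-186, np.float64(-1.7), np.float64(0.0)), (-184, np.float64(-3.6), np.float64(-0.7)), (-182, np.float64(-2.5), np.float64(0.5)), (-180, np.float64(-3.1), np.float64(-0.7)), (-178, np.float64(-2.4), np.float64(-1.0)), (-176, np.float64(-1.7), np.float64(-1.6)), (-174, np.float64(-2.2), np.float64(-0.5)), (-172, np.float64(-3.0), np.float64(-0.4)), (-170, np.float64(-2.4), np.float64(-0.8)), (-168, np.float64(-12.2), np.float64(5.3))] 12.25
((586.3641357421875, 271.087158203125), (149.34161376953125, 100.59278106689453), 17.928787231445312) [[499.83636 295.9549 ]
 [530.8023  200.2469 ]
 [672.8919  246.21942]
 [641.92596 341.92743]]
```

View pics/t2z.png

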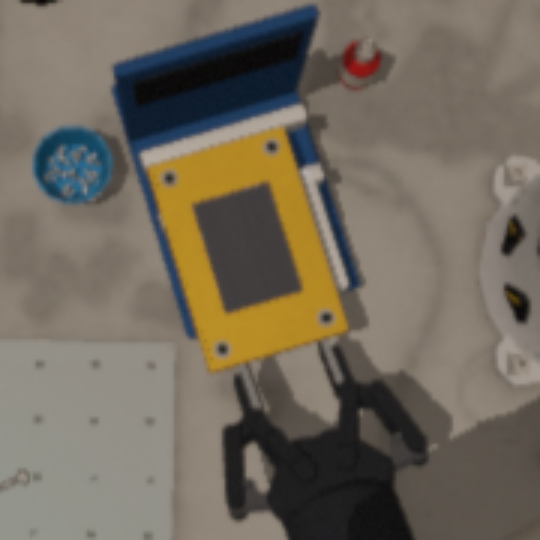

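The plate is square to the kerb (17.93° against 17.8°), and the force jump shows firm contact. Next I'll back off, go under the head and lift it along the computed tipping path, stopping part-way to check.

```bash
cat >> h.py <<'E'
def foot(t):
    s,c,tn=np.sin(t),np.cos(t),np.tan(t);deg=np.degrees(t)
    if deg<12: a=np.radians(-21.8)-2*t;return np.array([-15,56])+16.16*np.array([np.cos(a),np.sin(a)])
    if deg<=90: return np.array([0,max(50-30*tn+18/c if deg<80 else 0,36+18*c)])-18*np.array([s,c])
    ph=t-np.pi/2;return np.array([-26*np.tan(ph),36])+18*np.array([-np.cos(ph),np.sin(ph)])
def tcp(deg,d=18,p=30):
    t=np.radians(deg);H=foot(t)+150*np.array([-np.cos(t),np.sin(t)])
    m=max(t,np.radians(p));T=H+d*np.array([np.cos(m),-np.sin(m)])
    q=np.radians(p);return T-15*np.array([np.cos(q),-np.sin(q)])-10*np.array([np.sin(q),np.cos(q)])
def tip(manip,a,b,Y,step=3,rate=.04,fmax=15):
    log=[]
    for g in np.arange(a,b+.1,step):
        x,z=tcp(g);manip.servo_line(pose(x,Y,z,30)[0],rate=rate)
        f=manip.get_contact_force();log.append((round(float(g)),round(float(f@F),1),round(float(f[2]),1)))
        if np.linalg.norm(f)>fmax: print("ABORT");break
    print(log,manip.get_time())
E
python3 - <<'E'
from h import *
from rig import manip
for g in(0,6,12,20,35,60,90,100,106):
    x,z=tcp(g);print(g,np.round(foot(np.radians(g)),1),np.round([x,z],1),manip.solve_ik(*pose(x,8,z,30)) is not None)
o=pose(0,0,0,30)[1]
manip.servo_line(pose(-192,8,58,30)[0],rate=.06)
manip.servo_line(pose(-192,8,31,30)[0],rate=.06)
manip.servo_line(pose(-151,8,31,30)[0],rate=.05);print(manip.get_contact_force())
tip(manip,-0,48,8)
c=snap(manip,"side","s3");d=snap(manip,"top","t3")
a=np.hstack([cv2.resize(c["image"][130:290,190:350],(400,400)),cv2.resize(d["image"][110:290,210:390],(400,400))]);cv2.imwrite("pics/m3.png",a[:,:,::-1])
E
```

```text
0 [ 0. 50.] [-152.4   39.8] True
6 [-1.6 47. ] [-153.2   52.5] True
12 [-3.7 44.4] [-152.9   65.4] True
20 [-6.2 41.3] [-149.5   82.5] True
35 [-10.3  36.2] [-136.4  110.8] True
60 [-15.6  36. ] [-99.6 149.2] True
90 [-18.  36.] [-36.  166.8] True
100 [-22.3  39.1] [-17.4 168. ] True
106 [-24.8  41. ] [ -6.4 166.7] True
[-0.78034689  0.16508567 -0.19455437]
[(0, -0.8, -2.6), (3, -2.6, -1.7), (6, -3.4, -2.4), (9, -4.0, -1.8), (12, -4.3, -3.2), (15, -3.8, -2.0), (18, -4.3, -2.1), (21, -3.2, -1.6), (24, -1.4, -2.5), (27, -0.6, -1.6), (30, -0.2, -2.3), (33, -0.0, -3.3), (36, -1.1, -3.0), (39, -0.4, -1.7), (42, -1.5, -2.0), (45, -1.4, -3.1), (48, -2.1, -2.4)] 19.7417
```

View pics/m3.png

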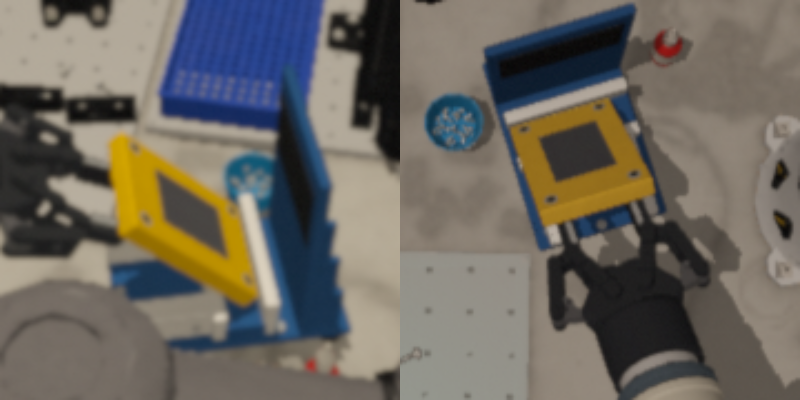

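The plate is tilted about 45° and square, its foot in the groove behind the kerb, with forces of only 2–4 N. I'll carry on past vertical, slowly near the end.

```bash
python3 - <<'E'
from h import *
from rig import manip
tip(manip,51,87,8)
tip(manip,88.5,107,8,step=1,rate=.02,fmax=9)
c=snap(manip,"side","s4");d=snap(manip,"top","t4")
a=np.hstack([cv2.resize(c["image"][130:290,190:350],(400,400)),cv2.resize(d["image"][90:270,210:390],(400,400))]);cv2.imwrite("pics/m4.png",a[:,:,::-1])
E
```

```text
[(51, 0.2, -2.4), (54, -0.5, -1.9), (57, -1.1, -2.8), (60, -1.2, -0.6), (63, -0.9, -0.6), (66, -1.1, -1.2), (69, -1.4, -0.6), (72, -1.1, 0.7), (75, -0.7, -0.7), (78, 0.9, -0.2), (81, 0.4, -0.4), (84, 0.5, 0.2), (87, -0.5, -1.1)] 23.9333
ABORT
[(88, -0.2, 0.0), (90, 0.1, 0.1), (90, -1.2, -1.1), (92, 0.4, -0.5), (92, -1.1, 0.3), (94, -0.4, 0.1), (94, -0.6, -0.5), (96, -0.3, 0.6), (96, 0.4, -0.2), (98, 0.7, 0.4), (98, -0.5, -0.2), (100, -0.4, 0.4), (100, -0.3, 0.8), (102, -0.1, -0.0), (102, -4.5, 1.2), (104, -17.6, 10.8)] 28.025
```

View pics/m4.png

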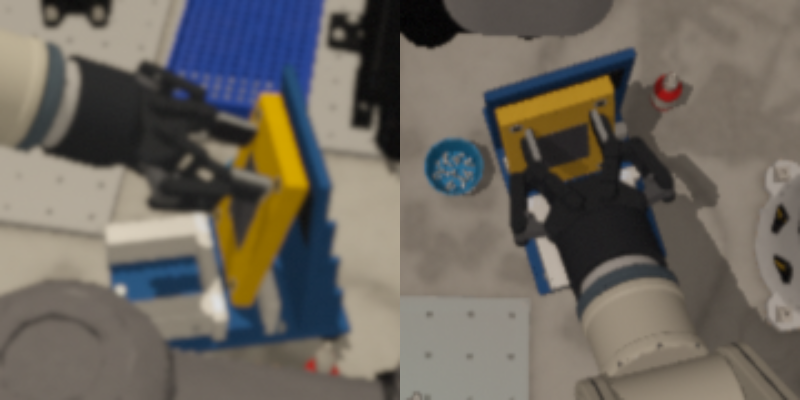

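The plate leans on the backrest, underside facing the robot. I'll retreat and check how it is seated.

```bash
python3 - <<'E'
from h import *
from rig import manip
x,z=tcp(103)
manip.servo_line(pose(x-25,8,z,30)[0],rate=.03)
manip.servo_line(pose(x-180,8,z+40,30)[0],rate=.12);print(manip.get_time(),manip.get_contact_force())
c=snap(manip,"side","s5");d=snap(manip,"top","t5")
m=mask(d["image"],(18,120,100),(36,255,255));k=np.zeros_like(m);k[100:260,240:350]=m[100:260,240:350]
b=big(k);q=cv2.minAreaRect(b.astype(np.float32));print(q,cv2.boxPoints(q))
a=np.hstack([cv2.resize(c["image"][140:280,220:360],(400,400),interpolation=2),cv2.resize(d["image"][110:220,235:345],(400,400),interpolation=2)]);cv2.imwrite("pics/m5.png",a[:,:,::-1])
E
```

```text
30.625 [ 0.2969122  -0.13469873  0.81754878]
((282.70367431640625, 150.0198211669922), (39.22340774536133, 55.42921829223633), 73.1785888671875) [[250.49951 139.26758]
 [303.557   123.22697]
 [314.90784 160.77206]
 [261.85034 176.81268]]
```

View pics/m5.png

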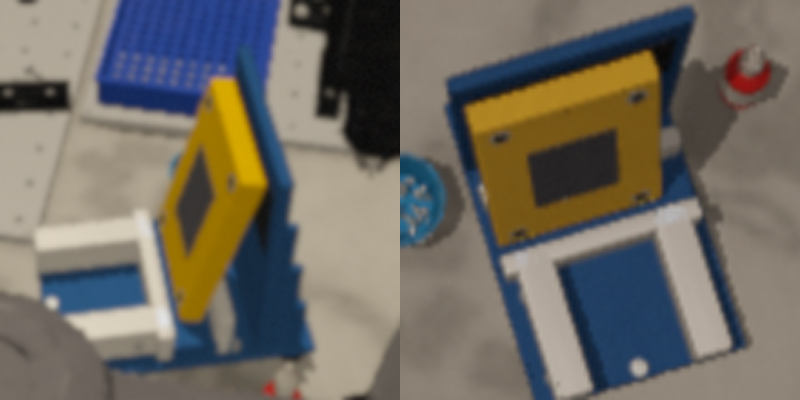

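It sits in the groove against the backrest, with the bystanders undisturbed. I'll run a quick numerical check of squareness and lean.

```bash
python3 - <<'E'
from h import *
from rig import manip
c=manip.camera("top");im=c["image"]
def edge(m,cols,last,z,name):
    pts=[]
    for u in cols:
        r=np.flatnonzero(m[:,u]>0)
        if len(r): pts.append((u,(r[-1]+.5) if last else r[0]-.5))
    P=ray(c,np.array(pts),z)-K; x,y=P@F,P@L
    k=np.polyfit(y,x,1);g=abs(x-np.polyval(k,y))<.002;k=np.polyfit(y[g],x[g],1);print(name,"X(0)=%.1f mm, skew %.2f deg"%(k[1]*1e3,np.degrees(np.arctan(k[0]))))
y=mask(im,(18,100,60),(36,255,255));k=np.zeros_like(y);k[110:190,245:325]=y[110:190,245:325]
edge(k,range(258,298),False,.181,"head back edge");edge(k,range(266,310),True,.041,"foot front edge")
b=mask(im,(100,100,30),(125,255,255));b[:105]=0
edge(b,range(262,308),False,.207,"backrest top far")
w=mask(im,(0,0,150),(180,60,255));k=np.zeros_like(w);k[155:190,270:330]=w[155:190,270:330]
edge(k,range(276,322),False,.05,"stop far edge")
o=np.load("top0.npy",allow_pickle=True).item()["image"]
for n,(x0,y0,x1,y1) in dict(cup=(215,145,249,185),bottle=(322,118,345,145)).items():
    print(n,np.abs(o[y0:y1,x0:x1].astype(int)-im[y0:y1,x0:x1]).mean())
E
```

```text
head back edge X(0)=29.1 mm, skew -0.30 deg
foot front edge X(0)=-22.2 mm, skew 0.06 deg
backrest top far X(0)=36.8 mm, skew -0.15 deg
stop far edge X(0)=-31.5 mm, skew 5.28 deg
cup 6.484313725490196
bottle 7.668276972624799
```

```bash
python3 -c "
from rig import manip
print(manip.get_time());print(manip.sign_off())"
```

```text
30.775
the job is handed in; nothing more can be done
None
```

The plate was slid square against the kerb, then tipped up; it now leans square against the backrest with its foot in the groove and underside facing you, and I handed the job in at 30.8 s with the robot clear (one brief push of about 21 N against the backrest, otherwise about 13 N or less) and the cup and bottle where they were.

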